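Close the sample mill and find the socket for its lock nut

ROBOT

A 6-joint arm with a two-finger parallel gripper is mounted at the origin on the work surface. World frame = base frame: x ahead of the robot, y to its left, z up, the work surface at z = 0. Lengths are in mm, angles in rad, forces in N, time in s.
With the tool pointing down it reaches from about 350 to 975 mm from the base axis. Payload 7.1 kg.
Tool frame: the origin (TCP) lies midway between the tips of the shut fingers; the grasp point (between the pads) lies 19 mm behind it (ctrl.grip_depth is the distance from the TCP to the grasp point, in mm); z points along the fingers, y is the line along which they close (so a half turn about z gives the same grasp; the last joint's range is limited). The gripper opens to 88 mm and grips with 3 to 60 N. Pads are 20 mm wide; open, the fingers measure 115 mm over their backs; the gripper's body (75 mm by 178 mm) begins 61 mm behind the grasp point.
Start: joints at [1.116, 0.423, 1.63, -0, 1.089, -0.019], TCP at [263.802, 566.58, 202.375] pointing down, gripper open.
Joint ranges: [-3, 3], [-0.9, 2.11], [0.09, 2.58], [-1.31, 4.45], [0.11, 2.69], [-2.54, 2.54]. Speed limits (rad/s): [2.39, 2.39, 3.01, 3.14, 3.14, 3.14].

INTERFACE

Orientations are given as a rotation vector (axis times angle).
In Python, from workcell import ctrl, cams gives the robot as it stands.
- The arm moves only by the tool move_arm, never from a script. Its argument "steps" is a list of rows, each a list of 3 entries, a list of its own where there are three numbers: the shift along the tool's x, y, z in units of 25 mm (1.0 is 25 mm), then the turn about the tool's z in units of 5 degrees (1.0 is 5 degrees), then the closure, from 0 (fully open) to 1 (shut). A call has 1 to 20 rows; each row shifts and turns the commanded pose from where the row before left it, along the tool's axes as they then stand; what a row does not reach is not made up. A row lasts 1/12 s, in which the tool goes at most 41.7 mm and 7.16 degrees, less where a joint would pass 70% of its speed; a pose out of reach is approached as far as the arm can. A call is refused whole if a number of a shift passes 1 or a number of a turn 1, either way. A call with a gripper value outside its range is refused whole. The fingers move at their own pace and stop on an object; the grip force is fixed at half the most. Time passes only in rows, so rows that do not move let the fingers close. It gives the time, the measured TCP pose, the force, the opening and the grip force at its end, in the units of the state.
- ctrl.get_obs(): the state, without advancing time (a new reading comes with each control period).
- cams.get_image(name): name is "scene" or "top"; returns a dict with "image" (400x640x3 uint8, red, green, blue), "camera_matrix" (3x3 intrinsics, pixels), "xyz" and "rotation" of the camera in the world. Camera axes: x right, y down, z forward; pixel columns grow to the right and rows downward; lengths in mm; the calibration is good to about 2 mm. A picture is of the moment at which its call begins. There is no depth.
- ctrl.close_job(): hands the job in; it is judged then, once.
Trained networks look in the newest picture that a camera, given by its name, has taken for a name from the list of things; names that differ only in an ending like _2 or _b are one class to them, and where a whole thing is asked for, a point or a joint stands for the part that bears it (a point fixed in the world has none). Each returns a list of dicts, best first, with "p" (0 to 1); they miss things now and then, are a little off and sometimes report something else, mostly with a low value. They report only what shows in the picture. A call takes as long as a camera call. They do not tell look-alikes from the thing itself.
- cams.boxes_of(camera, thing): "rect" ([centre column, centre row, width, height] in pixels, round what is visible of it).
- cams.cut_out(camera, thing): "pixels" (400x640 bool, what is visible of it) and "rect" ([centre column, centre row, width, height] in pixels, round what is visible of it).
The state is a dict: "t": time; "qpos": joint angles; "qvel": joint speeds; "joint_torque": joint torques, N m; "ee_pos": TCP position; "orientation": TCP orientation; "ft_force": force on the tool from outside, world axes, zero at the start; "moment": the same for the moment, N m; "width": finger opening in mm; "grasp_force": force on a finger pad.
Only numpy, scipy, OpenCV 4.12 (cv2) and the standard library are available. Lean on these libraries where they do the work, as an engineer would, in place of code of your own. Each camera call takes 0.05 s, during which the arm holds its last target. There are 200 camera calls.

TASK

Shut the lid of the loaded sample mill fully. Then try the sockets on the lid's hexagonal nut, standing any that does not fit upright back on the mat, until you find the one that goes fully down over the nut; finish still holding that socket in the gripper, seated square on the nut, with the other two upright on the mat. Leave the brush, tin, bowl and spatula where they are.

Things in the scene. Friction and masses are not known exactly. Their poses are not given: they have to be found in the camera images.
- mill: Sample mill: grey box 170 x 170 mm, 85 mm tall, fixed to the bench, already loaded (steel grinding puck inside); lime front panel. Origin: centre of the underside, z up; its front faces its own -x and the lid hinges on its far (+x) rim.
- lid (a joint): Angle of the lime-green lid: 0 = shut, grows as it opens upward; starts 0.8 to 1.3 rad, free edge up, leaning to mill -x. Stiff hinge (0.55 N m): it stays where left and takes about 5 N near the free edge to push down. Plate 170 x 170 x 8 mm with a black tongue 70 mm wide jutting 18 mm from the free edge. Push its upper face beside the nut.
- lid_hinge (a point): On the hinge line (along mill y), mid-width, at the lid's underside: 85 mm along mill +x, 85.5 mm above the mill's underside. The frame turns with the lid: -x runs to the free edge 170 mm away, z is the lid's outward normal (up when shut); its upper face is at z = 8 mm.
- nut_top (a point): Top centre of the brass hex nut in the middle of the lid, 85 mm from the hinge line. z: nut axis, outward (up when lid shut); two flats face +-y of this frame. 24 mm across flats, 16 mm tall, top 4 mm tapered round to 20.6 mm. It turns stiffly (0.04 N m) and starts up to 0.5 rad either way. A socket too small for it stops on its top.
- washer (a point): Centre of the upper face of the dark washer under the nut (52 mm wide, 3 mm thick, on the lid), 16 mm below nut_top, 11 mm above the lid's underside. The mouth of the socket that fits comes down to rest here; a wrong one stays about 16 mm higher. z: out of the lid.
- mat: Teal rubber mat 200 x 340 mm, 4 mm thick, fixed to the bench; origin centre of underside, z up. The sockets start in a row along its y, about 110 mm apart, 45 mm to the -x side of its middle; brush and tin lie on its +x side.
- socket_a: One of two big steel sockets alike outside, 180 g, 72 mm tall, mouth down. Origin: mouth centre, z up. Lower 20 mm: hex tube 34 mm across flats, hex bore 20 mm deep, of 20.5 or 27 mm across flats (name and looks do not tell which), two flats facing +-y; then a round shoulder 37 mm wide; from 34 mm up a flat red wing grip (adapter) 44 mm along x, 14 mm thick in y: pinch it across y.
- socket_b: One of two big steel sockets alike outside, 180 g, 72 mm tall, mouth down. Origin: mouth centre, z up. Lower 20 mm: hex tube 34 mm across flats, hex bore 20 mm deep, of 20.5 or 27 mm across flats (name and looks do not tell which), two flats facing +-y; then a round shoulder 37 mm wide; from 34 mm up a flat red wing grip (adapter) 44 mm along x, 14 mm thick in y: pinch it across y.
- socket_c: Small steel socket, plainly narrower than the other two and far too small for the nut: hex tube 22 mm across the outside flats, bore 13.5 mm; 100 g, 72 mm tall, the same red wing grip. Origin: mouth centre, z up. It can stay on the mat.
- brush: Bench brush 150 mm long lying on the mat; bystander. Origin mid-underside.
- tin: Small aluminium tin, 44 mm across, 26 mm tall, on the mat; bystander. Origin centre of underside.
- bowl: Cream sample bowl, 100 mm across, 50 mm tall, at the back; bystander. Origin centre of underside.
- spatula: Spatula 180 mm long lying at the back; bystander. Origin mid-underside.
Not all that is in view belongs to the job. What is shaped like the socket_b but blue is not meant.

How it is judged:
By the outcome, as a careful person would: the job done as asked, in the order asked, and still so for the second after the job is handed in, while the arm keeps its last pose, push and grip.
It also fails if it takes over 67 s, if anything falls off the work surface, if the arm or the gripper's body presses on something with over 40 N, if the wrist force passes 120 N, or if a joint passes its speed limit or range.

## Working session

There is one attempt and no reset: what is moved stays moved. The work goes in short steps, Python scripts to look and compute and a tool call to move; the robot and the scene stay as the last step left them, time stands still between calls to the robot, and variables do not carry over. Pictures are saved under pics/ and viewed, at most 10 in all, crops included, and the job is handed in when it is done.

Besides the shell and the picture viewer there is one more tool, called after "Emit:" by a JSON object that holds its "api" and its "payload". move_arm: Moves the arm, as the interface text tells. Its arguments: {"type":"object","properties":{"steps":{"type":"array"}},"required":["steps"]}

```bash
mkdir -p pics; ls; python3 - <<'E'
from workcell import ctrl, cams
import cv2, numpy as np
o=ctrl.get_obs(); print({k:np.round(v,3) for k,v in o.items()})
for n in ("scene","top"):
    d=cams.get_image(n); cv2.imwrite(f"pics/{n}0.png",d["image"][:,:,::-1])
    print(n,d["camera_matrix"].tolist(),np.round(d["xyz"],1),np.round(d["rotation"],4).tolist())
    for th in ("mill","lid","nut_top","washer","mat","socket_a","socket_c","brush","tin"):
        print(th,[(round(b["p"],2),np.round(b["rect"]).tolist()) for b in cams.boxes_of(n,th)][:4])
E
```

```text
pics
{'t': np.float64(0.0), 'qpos': array([ 1.116,  0.424,  1.631, -0.   ,  1.089, -0.019]), 'qvel': array([ 0.001, -0.   , -0.001, -0.001,  0.   , -0.001]), 'joint_torque': array([ 0.0000e+00, -5.4462e+01, -2.7367e+01,  6.4000e-02,  2.3000e-02,
       -0.0000e+00]), 'ee_pos': array([263.558, 566.073, 201.625]), 'orientation': array([-6.790e-01, -3.067e+00,  2.000e-03]), 'ft_force': array([ 0.083, -0.604, -0.077]), 'moment': array([-0.007,  0.022, -0.026]), 'grasp_force': np.float64(0.0), 'width': np.float64(87.593)}
scene [[495.261935497569, 0.0, 322.83319718454084], [0.0, 495.261935497569, 195.22948086469833], [0.0, 0.0, 1.0]] [1364.2 -476.9  883. ] [-2.0013, -1.2171, 0.5498]
mill [(0.62, [406.0, 158.0, 89.0, 109.0])]
lid [(0.87, [419.0, 144.0, 65.0, 84.0])]
nut_top [(0.41, [422.0, 144.0, 12.0, 7.0])]
washer [(0.66, [415.0, 145.0, 65.0, 85.0]), (0.28, [406.0, 157.0, 90.0, 112.0])]
mat [(0.8, [256.0, 245.0, 160.0, 97.0])]
socket_a [(0.97, [155.0, 260.0, 23.0, 30.0]), (0.85, [204.0, 228.0, 13.0, 32.0]), (0.76, [184.0, 201.0, 16.0, 30.0]), (0.67, [289.0, 204.0, 16.0, 29.0])]
socket_c 
[... 335 characters left out ...]
 1.0]] [ 433.3  -41.6 1314.9] [-2.1483, 2.1972, -0.0851]
mill [(0.82, [220.0, 215.0, 90.0, 71.0]), (0.19, [365.0, 186.0, 52.0, 18.0])]
lid [(0.59, [220.0, 200.0, 76.0, 27.0])]
nut_top []
washer [(0.72, [220.0, 199.0, 74.0, 30.0])]
mat [(0.76, [389.0, 212.0, 112.0, 70.0]), (0.42, [221.0, 214.0, 84.0, 72.0])]
socket_a [(0.76, [429.0, 227.0, 16.0, 12.0]), (0.69, [469.0, 206.0, 18.0, 15.0]), (0.68, [437.0, 271.0, 18.0, 10.0]), (0.47, [348.0, 226.0, 15.0, 14.0])]
socket_c [(0.76, [429.0, 227.0, 16.0, 12.0]), (0.69, [469.0, 206.0, 18.0, 15.0]), (0.68, [437.0, 271.0, 18.0, 10.0]), (0.47, [348.0, 226.0, 15.0, 14.0])]
brush [(0.53, [221.0, 201.0, 76.0, 27.0])]
tin [(0.52, [425.0, 187.0, 17.0, 16.0])]
```

```bash
python3 - <<'E'
import cv2
a=cv2.imread("pics/scene0.png")[90:300,120:480]; cv2.imwrite("pics/scene0c.png",cv2.resize(a,None,fx=2.2,fy=2.2,interpolation=cv2.INTER_CUBIC))
a=cv2.imread("pics/top0.png")[140:300,160:500]; cv2.imwrite("pics/top0c.png",cv2.resize(a,None,fx=2.3,fy=2.3,interpolation=cv2.INTER_CUBIC))
E
```

```text
(no output)
```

View pics/scene0c.png

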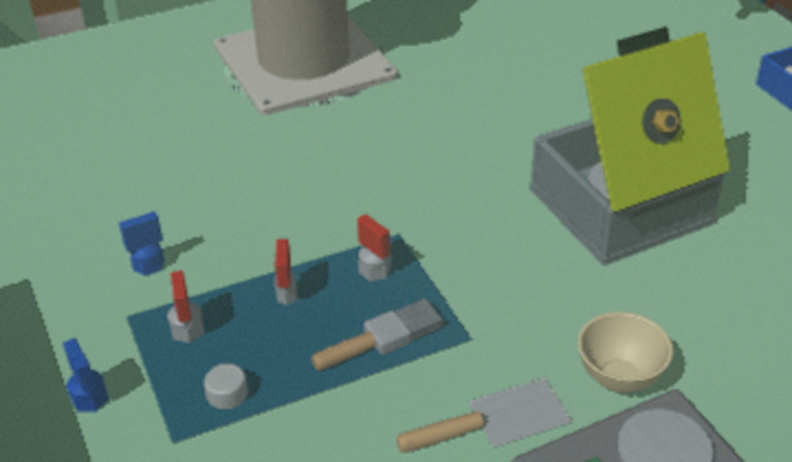

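View pics/top0c.png

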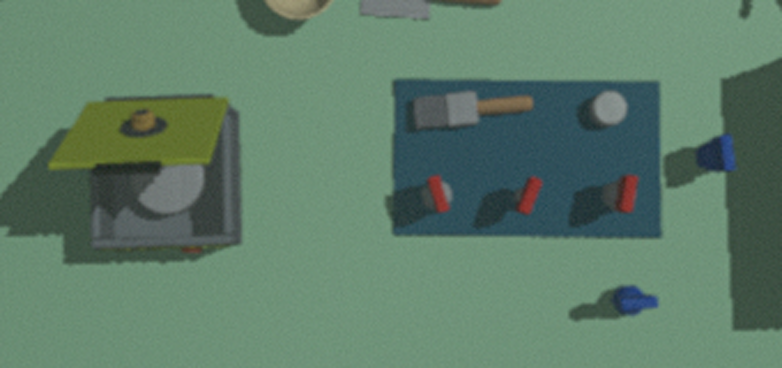

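The scene view shows three red-winged sockets on the mat. The big ones are at crop (185,310) and (373,250), with the narrow one between them at (285,275). The two blue ones off the mat are decoys. The lid stands open at about 1 rad with its nut at crop (662,120). In the top view the wings sit at crop (440,193), (529,195) and (626,193).

```bash
cat > h.py <<'E'
import cv2, numpy as np
from scipy.optimize import minimize
from scipy.spatial.transform import Rotation as R
from workcell import ctrl, cams
def view(n):
    d=cams.get_image(n); r=np.array(d["rotation"]); d["R"]=R.from_rotvec(r).as_matrix() if r.ndim==1 else r
    d["hsv"]=cv2.cvtColor(d["image"],cv2.COLOR_RGB2HSV); d["name"]=n; return d
def proj(d,P):
    c=(np.atleast_2d(P)-d["xyz"])@d["R"]; u=c@np.array(d["camera_matrix"]).T; return u[:,:2]/u[:,2:]
def sil(d,P,roi,S=6):
    x0,y0,x1,y1=roi; m=np.zeros(((y1-y0)*S,(x1-x0)*S),np.uint8)
    q=(proj(d,P)-[x0-.5,y0-.5])*S
    cv2.fillConvexPoly(m,cv2.convexHull(np.round(q).astype(np.int32)),255)
    return cv2.resize(m,(x1-x0,y1-y0),interpolation=cv2.INTER_AREA)/255.
def box(xr,yr,zr): return np.array([[x,y,z] for x in xr for y in yr for z in zr],float)
def Rz(a): return R.from_euler('z',a).as_matrix()
def fit(views,masks,rois,model,p0,steps):
    def cost(p):
        P=model(p); return sum(np.abs(sil(v,P,r)-m[r[1]:r[3],r[0]:r[2]]).sum() for v,m,r in zip(views,masks,rois))
    s=np.array(steps,float); best=None
    for k in range(3):
        p0=np.array(p0 if best is None else best.x,float)
        best=minimize(cost,p0,method='Nelder-Mead',options=dict(initial_simplex=np.vstack([p0]+[p0+np.diag(s)[i]*(-1)**k for i in range(len(s))]),xatol=1e-3,fatol=1e-2,maxiter=600))
    return best.x,best.fun
def bb(m,pad=8):
    ys,xs=np.nonzero(m); return max(xs.min()-pad,0),max(ys.min()-pad,0),min(xs.max()+pad,640),min(ys.max()+pad,400)
def red(d): h=d["hsv"]; return (((h[...,0]<10)|(h[...,0]>170))&(h[...,1]>130)&(h[...,2]>70)).astype(np.uint8)
def blobs(m,amin=20):
    n,l,s,c=cv2.connectedComponentsWithStats(m); return [(l==i) for i in range(1,n) if s[i,4]>=amin]
def tri(views,pix):
    A=np.zeros((3,3));b=np.zeros(3)
    for d,p in zip(views,pix):
        r=d["R"]@(np.linalg.inv(d["camera_matrix"])@[p[0],p[1],1]); r/=np.linalg.norm(r); M=np.eye(3)-np.outer(r,r); A+=M;b+=M@d["xyz"]
    return np.linalg.solve(A,b)
wing=lambda p: box([-22,22],[-7,7],[34,72])@Rz(p[3]).T+np.array(p[:3])
lidbox=box([-170,0],[-85,85],[0,8])
def lid(p): # mill x,y,yaw,angle ; z of underside p[4]
    L=lidbox@R.from_euler('y',p[3]).as_matrix().T+[85,0,85.5]
    return L@Rz(p[2]).T+[p[0],p[1],p[4]]
E
cat > m1.py <<'E'
from h import *
V=[view("scene"),view("top")]
# sockets
cen=[]
for d in V:
    B=[b for b in blobs(red(d)) ]
    cen.append([(np.argwhere(b).mean(0)[::-1],b,b.sum()) for b in B])
    print(d["name"],[(np.round(c,1).tolist(),int(n)) for c,_,n in cen[-1]])
for cs,bs,_ in cen[0]:
    if not(100<cs[0]<330 and cs[1]>170): continue
    for ct,bt,_ in cen[1]:
        if not (330<ct[0]<450 and 200<ct[1]<250): continue
        X=tri(V,[cs,ct]); e=max(np.linalg.norm(proj(d,X)[0]-p) for d,p in zip(V,[cs,ct]))
        if e>3: continue
        best=min((fit(V,[bs*1.,bt*1.],[bb(bs),bb(bt)],wing,[X[0],X[1],4,y],[4,4,3,.2]) for y in (0,.8,1.6,2.4)),key=lambda r:r[1])
        print("socket",np.round(X,1),"fit",np.round(best[0],3),round(best[1],1),"area",bs.sum(),bt.sum())
ms=[]
for d in V:
    h=d["hsv"]; m=((h[...,0]>25)&(h[...,0]<38)&(h[...,1]>150)&(h[...,2]>70)).astype(np.uint8)
    b=max(blobs(m),key=lambda b:b.sum()); hull=cv2.convexHull(np.argwhere(b)[:,::-1].astype(np.int32).copy())
    q=np.zeros(m.shape,np.uint8); cv2.fillConvexPoly(q,hull,1); ms.append(q*1.); print(b.sum(),q.sum(),bb(q,0))
for a in(.8,1.2): print("lid",[np.round(x,3) for x in fit(V,ms,[bb(m,15) for m in ms],lid,[430,255,0,a,0],[10,10,.1,.1,4])])
print("lid z=0",[np.round(x,3) for x in fit(V,ms,[bb(m,15) for m in ms],lambda p:lid([*p,0]),[430,255,0,1],[10,10,.1,.1])])
E
python3 m1.py
```

```text
scene [([481.6, 48.8], 86), ([460.3, 55.2], 33), ([576.4, 160.7], 4324), ([540.0, 160.4], 27), ([288.5, 196.2], 152), ([248.0, 208.7], 102), ([201.6, 223.8], 110)]
top [([81.3, 144.9], 3520), ([350.0, 224.2], 63), ([389.8, 224.3], 72), ([432.6, 223.9], 76)]
socket [ 479.7 -104.4   59.9] fit [ 478.991 -103.643    4.59     3.226] 95.9 area 152 63
socket [ 477.1 -214.3   60.1] fit [ 477.637 -214.258    4.26     2.834] 82.6 area 102 72
socket [ 476.1 -332.7   59.6] fit [ 474.176 -331.198    2.514    2.973] 99.1 area 110 76
3277 3726 (np.int64(386), np.int64(105), np.int64(450), np.int64(185))
95 261 (np.int64(190), np.int64(185), np.int64(207), np.int64(206))
lid [array([ 4.76031e+02,  2.59876e+02, -1.10000e-02,  1.03700e+00,
       -2.94560e+01]), np.float64(1076.945)]
lid [array([5.13896e+02, 2.14523e+02, 8.60000e-02, 1.15100e+00, 6.80600e+00]), np.float64(599.286)]
lid z=0 [array([5.06437e+02, 2.20652e+02, 5.60000e-02, 1.18300e+00]), np.float64(627.031)]
```

```bash
python3 - <<'E'
from h import *
for n,pts in (("scene",[(289,196),(289,201),(248,205),(248,215),(430,120),(400,130),(440,165)]),("top",[(350,224),(390,224),(432,224),(432,222),(230,190),(200,205),(250,195)])):
    d=view(n); h=cv2.cvtColor(cv2.GaussianBlur(d["image"],(3,3),0),cv2.COLOR_RGB2HSV)
    print(n,[h[v,u].tolist() for u,v in pts])
    if n=="top":
        print(h[216:234,429:437,:].tolist()[::2][0:9])
E
```

```text
scene [[3, 156, 144], [4, 159, 141], [3, 167, 156], [3, 153, 127], [35, 165, 144], [36, 162, 146], [36, 160, 145]]
top [[2, 169, 133], [2, 166, 135], [2, 161, 130], [2, 159, 122], [38, 135, 104], [37, 147, 111], [37, 148, 112]]
[[[97, 92, 80], [102, 54, 71], [160, 23, 66], [179, 68, 82], [178, 93, 96], [178, 94, 100], [178, 82, 99], [173, 56, 91]], [[0, 4, 60], [3, 78, 65], [3, 135, 81], [3, 160, 107], [2, 165, 128], [2, 166, 137], [1, 158, 136], [0, 125, 122]], [[4, 64, 64], [4, 105, 68], [3, 141, 87], [2, 159, 114], [1, 162, 132], [2, 161, 139], [1, 149, 132], [179, 103, 106]], [[4, 80, 67], [4, 119, 77], [3, 144, 99], [2, 159, 122], [1, 163, 136], [2, 161, 141], [1, 140, 131], [176, 83, 101]], [[6, 99, 67], [3, 134, 82], [2, 151, 110], [2, 161, 130], [2, 166, 137], [2, 158, 139], [0, 124, 128], [172, 60, 98]], [[5, 107, 69], [4, 142, 88], [3, 158, 116], [2, 164, 135], [2, 163, 141], [2, 146, 136], [0, 100, 117], [154, 24, 85]], [[3, 124, 76], [3, 150, 100], [2, 160, 124], [2, 165, 136], [2, 164, 140], [1, 142, 131], [177, 86, 104], [105, 48, 85]], [[2, 119, 79], [2, 146, 103], [2, 160, 123], [1, 162, 134], [1, 155, 135], [0, 121, 120], [171, 54, 90], [102, 74, 89]], [[102, 47, 70], [140, 12, 66], [175, 38, 74], [174, 48, 80], [171, 42, 79], [130, 20, 76], [101, 75, 85], [98, 115, 89]]]
```

```bash
python3 - <<'E'
s=open('h.py').read()
i=s.index("def red(d)"); j=s.index("def blobs")
s=s[:i]+'''def blur(d): return cv2.GaussianBlur(d["image"],(3,3),0).astype(float)
def red(d):
    b=blur(d); return (b[...,0]-b[...,1:].max(2)>33).astype(np.uint8)
def lime(d):
    h=cv2.cvtColor(cv2.GaussianBlur(d["image"],(3,3),0),cv2.COLOR_RGB2HSV); return ((h[...,0]>27)&(h[...,0]<46)&(h[...,1]>95)&(h[...,2]>50)).astype(np.uint8)
'''+s[j:]
open('h.py','w').write(s)
t=open('m1.py').read()
i=t.index("    h=d[\"hsv\"]; m="); j=t.index("    b=max(blobs")
t=t[:i]+"    m=lime(d)\n"+t[j:]
t=t.replace("[4,4,3,.2]) for","[4,4,3,.3]) for")
open('m1.py','w').write(t)
E
python3 m1.py
```

```text
scene [([449.7, 57.0], 788), ([481.4, 49.7], 139), ([575.9, 160.6], 4475), ([289.0, 196.9], 183), ([247.8, 209.2], 120), ([201.5, 224.1], 124), ([110.5, 377.4], 53), ([114.3, 384.9], 43), ([116.8, 394.3], 36)]
top [([531.9, 80.9], 45), ([552.5, 109.3], 35), ([81.3, 144.1], 3832), ([350.3, 223.9], 75), ([389.9, 224.6], 84), ([432.8, 223.7], 87)]
socket [ 480.6 -104.4   58.2] fit [ 4.79689e+02 -1.04419e+02  5.08400e+00  1.22000e-01] 61.8 area 183 75
socket [ 476.4 -214.8   58. ] fit [ 4.76100e+02 -2.14069e+02  5.43800e+00 -3.29000e-01] 58.1 area 120 84
socket [ 476.4 -333.2   59.1] fit [ 4.77100e+02 -3.31828e+02  6.56100e+00 -1.69000e-01] 77.4 area 124 87
3535 3918 (np.int64(385), np.int64(105), np.int64(451), np.int64(185))
1725 2013 (np.int64(181), np.int64(182), np.int64(258), np.int64(213))
lid [array([5.09544e+02, 2.29686e+02, 1.20000e-02, 1.04200e+00, 5.56000e-01]), np.float64(143.808)]
lid [array([5.09843e+02, 2.29403e+02, 1.20000e-02, 1.04200e+00, 8.70000e-01]), np.float64(145.608)]
lid z=0 [array([5.09321e+02, 2.29509e+02, 1.20000e-02, 1.04500e+00]), np.float64(147.192)]
```

```bash
cat >> h.py <<'E'
def softfit(V,blobsV,z=None,yaws=(-.5,-.2,.1,.4)):
    al=[];rois=[]
    for d,b in zip(V,blobsV):
        im=d["image"].astype(float); f=im[...,0]-im[...,1:].max(2)
        r=bb(b,6); dil=cv2.dilate(b.astype(np.uint8),np.ones((5,5)))
        bg=np.median(f[r[1]:r[3],r[0]:r[2]][dil[r[1]:r[3],r[0]:r[2]]==0]); a=(f-bg)*dil; al.append(a); rois.append(r)
    X=tri(V,[np.argwhere(b).mean(0)[::-1] for b in blobsV])
    def cost(p):
        if z is not None: p=[p[0],p[1],z,p[2]]
        P=wing(p);c=0
        for d,a,r in zip(V,al,rois):
            s=cv2.GaussianBlur(sil(d,P,r),(0,0),.8); t=a[r[1]:r[3],r[0]:r[2]]; g=(s*t).sum()/max((s*s).sum(),1e-6)
            c+=((t-g*s)**2).sum()/(t*t).sum()
        return c
    out=None
    for y in yaws:
        p=np.array([X[0],X[1],y] if z is not None else [X[0],X[1],4,y]); st=np.diag([4,4,.3] if z is not None else [4,4,3,.3])
        r=minimize(cost,p,method='Nelder-Mead',options=dict(initial_simplex=np.vstack([p]+[p+s for s in st]),xatol=1e-3,fatol=1e-5))
        if out is None or r.fun<out.fun: out=r
    return out.x,out.fun
def wings(V,lo=(100,170),hi=(330,300),tlo=(330,200),thi=(450,250)):
    C=[[(np.argwhere(b).mean(0)[::-1],b) for b in blobs(red(d))] for d in V]; o=[]
    for cs,bs in C[0]:
        if not (lo[0]<cs[0]<hi[0] and lo[1]<cs[1]<hi[1]): continue
        for ct,bt in C[1]:
            if not (tlo[0]<ct[0]<thi[0] and tlo[1]<ct[1]<thi[1]): continue
            X=tri(V,[cs,ct])
            if max(np.linalg.norm(proj(d,X)[0]-p) for d,p in zip(V,[cs,ct]))<3: o.append([bs,bt])
    return o
E
python3 - <<'E'
from h import *
V=[view("scene"),view("top")]
for w in wings(V):
    for z in (None,4): print([np.round(x,3) for x in softfit(V,w,z)])
    q=np.argwhere(w[1]).astype(float); e,v=np.linalg.eigh(np.cov(q.T)); v=v[:,1]; print("top PCA yaw", np.arctan2(-v[1]*np.sign(-v[0]),abs(v[0])))
# geometry for lid path
o=ctrl.get_obs(); M=R.from_rotvec(o["orientation"]).as_matrix(); print(np.round(M,3).tolist())
E
```

```text
[array([ 4.80901e+02, -1.04023e+02,  4.40700e+00,  2.47000e-01]), np.float64(0.062)]
[array([ 4.80618e+02, -1.03971e+02,  2.43000e-01]), np.float64(0.064)]
top PCA yaw 0.29380944125148895
[array([ 4.76255e+02, -2.14270e+02,  4.13100e+00, -3.86000e-01]), np.float64(0.066)]
[array([ 4.76230e+02, -2.14075e+02, -3.96000e-01]), np.float64(0.068)]
top PCA yaw -0.3651515465451822
[array([ 4.76382e+02, -3.32276e+02,  5.16600e+00, -2.02000e-01]), np.float64(0.097)]
[array([ 4.76128e+02, -3.32318e+02, -1.90000e-01]), np.float64(0.1)]
top PCA yaw -0.18422721371333833
[[-0.907, 0.422, 0.0], [0.422, 0.907, 0.0], [-0.0, 0.0, -1.0]]
```

Emit:
{"api": "move_arm", "payload": {"steps": [[[0,0,-0.7],-1,1],[[0,0,-0.7],-1,1],[[0,0,-0.7],-1,1],[[0,0,-0.7],-1,1],[[0,0,-0.7],-1,1],[[-0.8,-0.96,0],0,1],[[-0.8,-0.96,0],0,1],[[-0.8,-0.96,0],0,1],[[-0.8,-0.96,0],0,1],[[-0.8,-0.96,0],0,1],[[-0.8,-0.96,0],0,1],[[-0.8,-0.96,0],0,1],[[-0.8,-0.96,0],0,1],[[-0.8,-0.96,0],0,1],[[-0.8,-0.96,0],0,1],[[-0.8,-0.96,0],0,1],[[-0.8,-0.96,0],0,1],[[-0.8,-0.96,0],0,1],[[-0.8,-0.96,0],0,1]]}}

```text
t: 2.98
ee_pos: [544.8, 229.4, 290.0]
orientation: [-0.001, 3.141, 0.0]
ft_force: [0.1, 0.1, -0.1]
width: 0.0
grasp_force: 0.0
```

Emit:
{"api": "move_arm", "payload": {"steps": [[[0,0,0.75],0,1],[[0,0,0.75],0,1],[[0,0,0.75],0,1],[[0,0,0.75],0,1],[[0.43,0,0.28],0,1],[[0.43,0,0.28],0,1],[[0.33,0,0.27],0,1],[[0.33,0,0.27],0,1],[[0.28,0,0.32],0,1],[[0.28,0,0.32],0,1],[[0.23,0,0.35],0,1],[[0.23,0,0.35],0,1],[[0.18,0,0.38],0,1],[[0.18,0,0.38],0,1],[[0.12,0,0.4],0,1],[[0.12,0,0.4],0,1],[[0.05,0,0.35],0,1],[[0.05,0,0.35],0,1],[[0,0,0],0,1]]}}

```text
t: 4.57
ee_pos: [461.8, 230.1, 95.3]
orientation: [0.001, -3.139, 0.002]
ft_force: [-0.4, -0.3, -0.6]
width: 0.4
grasp_force: 0.0
```

Emit:
{"api": "move_arm", "payload": {"steps": [[[0,0,0.06],0,1],[[0,0,0.06],0,1],[[0,0,0],0,1]]}}

```text
t: 4.82
ee_pos: [463.4, 230.8, 94.5]
orientation: [-0.001, 3.141, 0.0]
ft_force: [0.3, -0.2, 0.4]
width: 0.6
grasp_force: 0.0
```

```bash
python3 - <<'E'
from h import *
for n in ("scene","top"):
    d=view(n); cv2.imwrite(f"pics/{n}1.png",d["image"][:,:,::-1])
    m=lime(d); b=[(x.sum(),bb(x,0)) for x in blobs(m,100)]; print(n,b)
a=cv2.imread("pics/scene1.png")[80:220,350:520]; cv2.imwrite("pics/scene1c.png",cv2.resize(a,None,fx=4,fy=4,interpolation=cv2.INTER_CUBIC))
E
```

```text
scene [(np.int64(2528), (np.int64(364), np.int64(128), np.int64(449), np.int64(184)))]
top [(np.int64(1742), (np.int64(197), np.int64(184), np.int64(259), np.int64(246)))]
```

View pics/scene1c.png

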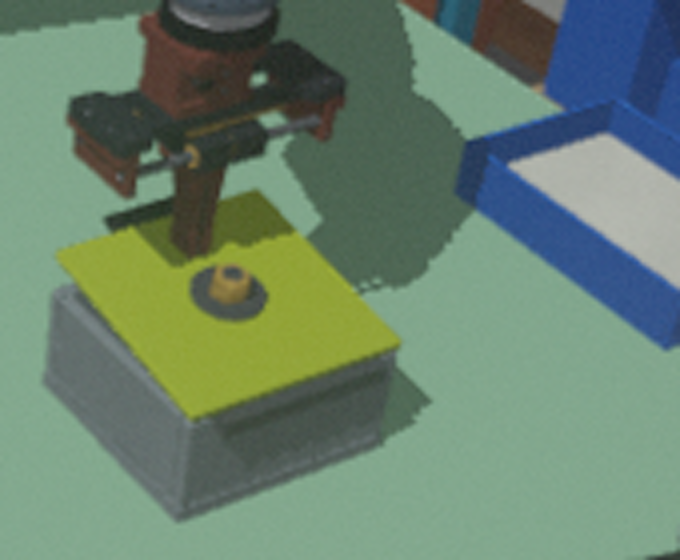

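Emit:
{"api": "move_arm", "payload": {"steps": [[[0,0,0.06],0,1],[[0,0,0.06],0,1],[[0,0,0],0,1]]}}

```text
t: 5.17
ee_pos: [463.1, 230.8, 91.4]
orientation: [-0.001, 3.141, 0.0]
ft_force: [0.1, 0.1, 1.5]
width: 0.6
grasp_force: 0.4
```

```bash
python3 - <<'E'
from h import *
o=ctrl.get_obs(); print(o["ee_pos"],o["ft_force"],np.round(o["joint_torque"],2))
E
```

```text
[463.05661192 230.77542875  91.36674623] [0.05779312 0.13922659 1.53115842] [-2.600e-01 -4.666e+01 -1.919e+01 -1.000e-01  9.000e-02 -1.000e-02]
```

Emit:
{"api": "move_arm", "payload": {"steps": [[[0,0,0.06],0,1],[[0,0,0.06],0,1],[[0,0,0],0,1]]}}

```text
t: 5.42
ee_pos: [462.9, 230.7, 88.1]
orientation: [0.001, -3.141, 0.0]
ft_force: [-0.9, 0.1, 0.7]
width: 0.1
grasp_force: 0.2
```

```bash
python3 - <<'E'
from h import *
d=view("scene"); t=view("top")
for v in (d,t):
    m=lime(v); b=max(blobs(m,100),key=lambda x:x.sum()); q=np.argwhere(b)[:,::-1].astype(np.int32)
    print(v["name"],bb(b,0),cv2.approxPolyDP(cv2.convexHull(q.copy()),2.5,True)[:,0].tolist())
    for a in (0,.05,.1,.2):
        P=lid([509.5,229.6,.012,a,0.5]); print(a,np.round(proj(v,P)).astype(int).tolist())
c=d["image"][80:220,350:520,::-1]; cv2.imwrite("pics/scene2c.png",cv2.resize(c,None,fx=4,fy=4,interpolation=cv2.INTER_CUBIC))
E
```

```text
scene (np.int64(364), np.int64(130), np.int64(449), np.int64(184)) [[449, 166], [397, 184], [364, 145], [414, 130]]
0 [[362, 151], [362, 149], [412, 135], [412, 133], [397, 186], [398, 183], [450, 167], [450, 164]]
0.05 [[362, 149], [362, 146], [412, 133], [413, 130], [397, 186], [398, 183], [450, 167], [451, 164]]
0.1 [[362, 146], [363, 144], [413, 130], [413, 128], [397, 186], [398, 183], [450, 167], [451, 165]]
0.2 [[363, 142], [364, 139], [414, 126], [415, 124], [397, 186], [398, 184], [450, 167], [451, 165]]
top (np.int64(197), np.int64(184), np.int64(259), np.int64(246)) [[259, 245], [235, 246], [197, 202], [198, 187], [258, 184]]
0 [[260, 246], [260, 246], [198, 248], [197, 248], [259, 184], [259, 184], [198, 186], [197, 186]]
0.05 [[260, 246], [259, 246], [197, 248], [196, 248], [259, 184], [259, 183], [198, 186], [197, 186]]
0.1 [[259, 246], [259, 245], [196, 248], [196, 247], [259, 184], [259, 183], [198, 186], [197, 185]]
0.2 [[258, 245], [258, 244], [195, 247], [194, 246], [259, 184], [259, 183], [198, 186], [197, 185]]
```

View pics/scene2c.png

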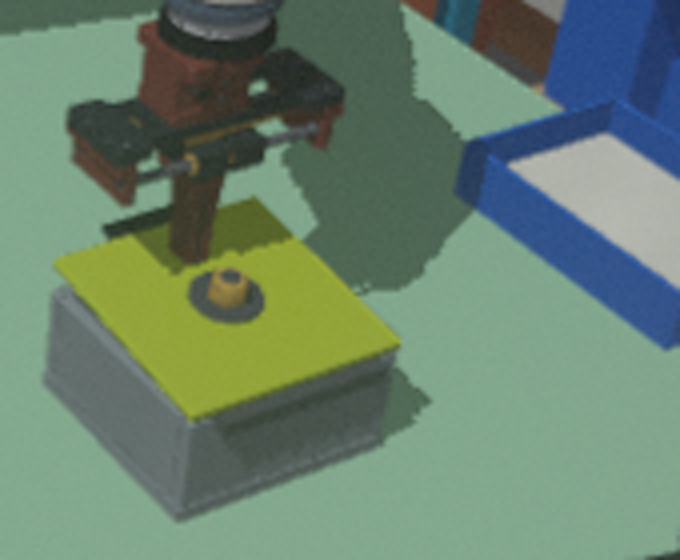

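Emit:
{"api": "move_arm", "payload": {"steps": [[[0,0,0.08],0,1],[[0,0,0.08],0,1]]}}

```text
t: 5.68
ee_pos: [463.0, 230.7, 84.3]
orientation: [0.001, -3.142, -0.0]
ft_force: [-1.3, 0.5, 1.8]
width: 0.3
grasp_force: 0.6
```

Emit:
{"api": "move_arm", "payload": {"steps": [[[0,0,0.08],0,1],[[0,0,0],0,1]]}}

```text
t: 5.85
ee_pos: [462.8, 230.6, 81.9]
orientation: [0.001, -3.141, 0.0]
ft_force: [-0.1, -0.1, -0.2]
width: 0.8
grasp_force: 0.0
```

```bash
python3 - <<'E'
from h import *
d=view("scene"); t=view("top")
print(proj(d,[[463,230.7,88],[463,230.7,82],[463,230.7,94]]))
for v in (d,t):
    m=lime(v); b=max(blobs(m,100),key=lambda x:x.sum()); q=np.argwhere(b)[:,::-1].astype(np.int32)
    print(v["name"],bb(b,0),cv2.approxPolyDP(cv2.convexHull(q.copy()),2.5,True)[:,0].tolist())
print(ctrl.get_obs()["ee_pos"],ctrl.get_obs()["ft_force"])
E
```

```text
[[395.86589522 149.18775406]
 [395.6407405  150.95618741]
 [396.09233289 147.40924407]]
scene (np.int64(363), np.int64(132), np.int64(449), np.int64(184)) [[449, 166], [397, 184], [363, 147], [413, 132]]
top (np.int64(197), np.int64(184), np.int64(259), np.int64(247)) [[259, 245], [235, 246], [197, 202], [198, 187], [257, 184]]
[462.98355957 230.64947735  82.1584816 ] [-0.2052511   0.51250302 -0.42101006]
```

Emit:
{"api": "move_arm", "payload": {"steps": [[[0,0,0.08],0,1],[[0,0,0.08],0,1]]}}

```text
t: 6.12
ee_pos: [463.0, 230.7, 78.3]
orientation: [-0.001, 3.142, 0.0]
ft_force: [-1.2, 0.7, 1.1]
width: 0.4
grasp_force: 0.6
```

Emit:
{"api": "move_arm", "payload": {"steps": [[[0,0,0.08],0,1],[[0,0,0],0,1]]}}

```text
t: 6.28
ee_pos: [462.9, 230.6, 76.0]
orientation: [0.001, -3.141, 0.0]
ft_force: [0.5, -0.5, 0.6]
width: 0.7
grasp_force: 0.0
```

```bash
python3 - <<'E'
from h import *
d=view("scene"); t=view("top")
for v in (d,t):
    m=lime(v); b=max(blobs(m,100),key=lambda x:x.sum()); q=np.argwhere(b)[:,::-1].astype(np.int32)
    print(v["name"],bb(b,0),cv2.approxPolyDP(cv2.convexHull(q.copy()),2.5,True)[:,0].tolist())
o=ctrl.get_obs();print(o["ee_pos"],o["ft_force"],o["width"])
E
```

```text
scene (np.int64(363), np.int64(134), np.int64(449), np.int64(184)) [[449, 166], [397, 184], [363, 149], [413, 134]]
top (np.int64(197), np.int64(184), np.int64(260), np.int64(247)) [[260, 245], [236, 246], [198, 203], [198, 187], [258, 185]]
[463.02385054 230.65007287  76.20593124] [-0.6598327   0.71759396  0.01300696] 0.33065154521975837
```

Emit:
{"api": "move_arm", "payload": {"steps": [[[0,0,0.1],0,1]]}}

```text
t: 6.47
ee_pos: [463.2, 230.8, 74.1]
orientation: [-0.001, 3.141, 0.0]
ft_force: [-1.3, 1.0, 1.6]
width: 0.3
grasp_force: 0.7
```

Emit:
{"api": "move_arm", "payload": {"steps": [[[0,0,0.1],0,1]]}}

```text
t: 6.55
ee_pos: [463.3, 230.8, 73.0]
orientation: [-0.001, 3.141, 0.0]
ft_force: [-13.6, -5.7, 55.6]
width: 0.3
grasp_force: 28.3
```

Emit:
{"api": "move_arm", "payload": {"steps": [[[0,0,0],0,1]]}}

```text
t: 6.63
ee_pos: [463.2, 230.8, 73.3]
orientation: [-0.001, 3.141, 0.0]
ft_force: [-7.4, -3.1, 25.1]
width: 0.6
grasp_force: 12.5
```

Emit:
{"api": "move_arm", "payload": {"steps": [[[0,0,-0.5],0,1],[[0,0,-1],0,1],[[0,0,-1],0,1],[[0,0,-1],0,0.2],[[1,0,-1],0,0.2],[[1,0,-0.5],0,0.2],[[1,-0.5,0],0,0.2],[[0.5,-1,0],0,0.2],[[0,-1,0],0,0.2],[[0,-1,0],0,0.2],[[0,0,0],0,0.2]]}}

```text
t: 7.55
ee_pos: [374.6, 140.5, 196.3]
orientation: [-0.001, -3.141, 0.002]
ft_force: [-0.5, -0.4, 0.3]
width: 50.3
grasp_force: 0.0
```

```bash
python3 - <<'E'
from h import *
print(ctrl.grip_depth)
d=view("scene"); t=view("top"); o=ctrl.get_obs(); e=np.array(o["ee_pos"]); print(e,o["width"])
for s,y in((-1,0),(1,0)):
    w=o["width"]/2
for v in (d,t):
    m=lime(v); b=max(blobs(m,100),key=lambda x:x.sum()); q=np.argwhere(b)[:,::-1].astype(np.int32)
    print(v["name"],bb(b,0),cv2.approxPolyDP(cv2.convexHull(q.copy()),2.5,True)[:,0].tolist())
P=[e+[0,o["width"]/2,0],e-[0,o["width"]/2,0],e+[0,o["width"]/2,19],e-[0,o["width"]/2,19]]
P[3]=e+[0,-o["width"]/2,19]
u=proj(d,P); print(u)
c=d["image"][...,::-1].copy()[60:220,260:480]; c=cv2.resize(c,None,fx=3.6,fy=3.6,interpolation=cv2.INTER_CUBIC)
for i,(x,y) in enumerate(u): cv2.drawMarker(c,(int((x-259.5)*3.6),int((y-59.5)*3.6)),(0,0,255) if i<2 else (255,0,0),cv2.MARKER_CROSS,8,1)
cv2.imwrite("pics/tip.png",c)
# nut yaw from top
for v in (d,t):
    x,y=np.round(proj(v,[509.5,229.6,112.5])[0]).astype(int); z=v["image"][y-17:y+18,x-17:x+18,::-1]; cv2.imwrite(f"pics/nut_{v['name']}.png",cv2.resize(z,(400,400),interpolation=cv2.INTER_CUBIC))
a=np.hstack([cv2.imread("pics/nut_scene.png"),cv2.imread("pics/nut_top.png")]); cv2.imwrite("pics/nut.png",a)
E
```

```text
18.700000000000003
[375.72345791 142.74310412 196.50902802] 58.19091414077552
scene (np.int64(363), np.int64(134), np.int64(449), np.int64(184)) [[449, 166], [397, 184], [363, 150], [413, 134]]
top (np.int64(197), np.int64(184), np.int64(260), np.int64(248)) [[260, 245], [199, 248], [198, 187], [257, 184]]
[[363.80111478 105.36269633]
 [345.09941574 110.40666399]
 [364.24225508  99.1469195 ]
 [345.37079759 104.13985625]]
```

View pics/tip.png

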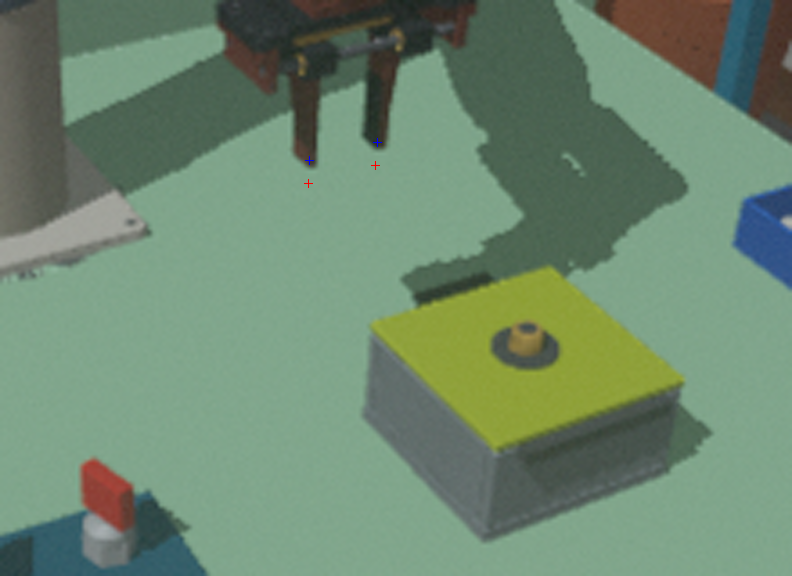

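View pics/nut.png

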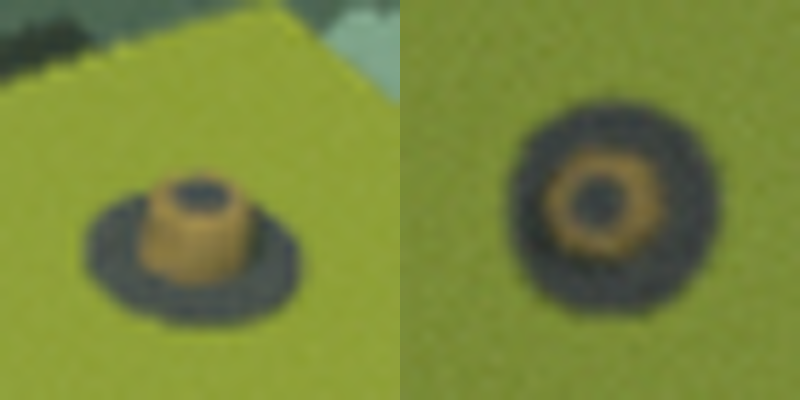

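The marked picture shows the lid flat on the box. The real fingertips, at crop (308,163) and (377,145), sit about 19 mm above the reported TCP, which matches the touch on the lid at ee z = 74. In the nut close-up the nut sits centred on the washer.

```bash
cat > nut.py <<'E'
from h import *
V=[]
for n in ("scene","top"):
    vs=[view(n) for _ in range(8)]; d=vs[0]; d["im"]=np.mean([v["image"].astype(float) for v in vs],0); V.append(d)
def circ(p): a=np.linspace(0,2*np.pi,40); return np.c_[p[0]+26*np.cos(a),p[1]+26*np.sin(a),0*a+97]
def hexp(p):
    a=p[2]+np.pi/6+np.arange(6)*np.pi/3; r=12/np.cos(np.pi/6)
    b=np.linspace(0,2*np.pi,24); return np.vstack([np.c_[p[0]+r*np.cos(a),p[1]+r*np.sin(a),0*a+97],np.c_[p[0]+r*np.cos(a),p[1]+r*np.sin(a),0*a+109],np.c_[p[0]+10.3*np.cos(b),p[1]+10.3*np.sin(b),0*b+113]])
def sf(V,f,model,p0,st,off=lambda d,r:0):
    rois=[]
    for d in V: c=proj(d,model(p0)); rois.append(tuple(np.r_[np.floor(c.min(0)-5),np.ceil(c.max(0)+5)].astype(int)))
    def cost(p):
        c=0
        for d,g,r in zip(V,f,rois):
            s=cv2.GaussianBlur(sil(d,model(p),r,10),(0,0),.7).ravel(); t=g[r[1]:r[3],r[0]:r[2]].ravel()
            A=np.c_[s,np.ones_like(s)]; x,res,_,_=np.linalg.lstsq(A,t,rcond=None); c+=((A@x-t)**2).sum()/((t-t.mean())**2).sum()
        return c
    p0=np.array(p0,float)
    r=minimize(cost,p0,method='Nelder-Mead',options=dict(initial_simplex=np.vstack([p0]+[p0+s for s in np.diag(st)]),xatol=1e-3,fatol=1e-6)); return r.x,r.fun
# washer+nut = not lime : use G-B ; brass: R-G
G=[d["im"][...,1]-d["im"][...,2] for d in V]; B=[d["im"][...,0]-d["im"][...,1] for d in V]
if __name__=="__main__":
    for k in ([1],[0],[0,1]):
        vv=[V[i] for i in k]
        print("nut",k); 
        for y in (-.4,-.2,0,.2,.4): print(y,[np.round(x,4) for x in sf(vv,[B[i] for i in k],hexp,[509.5,229.6,y],[3,3,.15])])
    def both(p): return np.vstack([circ(p),hexp([p[0],p[1],.0])])
    print("washer top",sf(V[1:],[-d["im"][...,1] for d in V[1:]],both,[509.5,229.6],[3,3]),"both",sf(V,[-d["im"][...,1] for d in V],circ,[509.5,229.6],[3,3]))
E
python3 nut.py
```

```text
nut [1]
-0.4 [array([ 5.101230e+02,  2.293732e+02, -2.650000e-01]), np.float64(0.3777)]
-0.2 [array([ 5.097339e+02,  2.294462e+02, -6.870000e-02]), np.float64(0.3764)]
0 [array([ 5.099441e+02,  2.294056e+02, -2.350000e-02]), np.float64(0.3759)]
0.2 [array([ 5.096369e+02,  2.294081e+02, -1.740000e-02]), np.float64(0.3765)]
0.4 [array([510.0632, 229.4172,   0.5922]), np.float64(0.38)]
nut [0]
-0.4 [array([ 5.108557e+02,  2.275629e+02, -3.416000e-01]), np.float64(0.1584)]
-0.2 [array([ 5.108813e+02,  2.278240e+02, -4.050000e-02]), np.float64(0.1625)]
0 [array([5.109705e+02, 2.279428e+02, 7.790000e-02]), np.float64(0.1636)]
0.2 [array([5.110183e+02, 2.277594e+02, 2.558000e-01]), np.float64(0.1621)]
0.4 [array([510.8886, 227.633 ,   0.5194]), np.float64(0.1597)]
nut [0, 1]
-0.4 [array([ 5.099273e+02,  2.285201e+02, -2.745000e-01]), np.float64(0.5485)]
-0.2 [array([ 5.100653e+02,  2.286695e+02, -1.076000e-01]), np.float64(0.5514)]
0 [array([5.100957e+02, 2.289119e+02, 9.870000e-02]), np.float64(0.5512)]
0.2 [array([5.099069e+02, 2.285823e+02, 2.605000e-01]), np.float64(0.5529)]
0.4 [array([510.1297, 228.5453,   0.5211]), np.float64(0.5482)]
washer top (array([509.03319172, 228.916395  ]), np.float64(0.05434602779298051)) both (array([509.83050858, 228.75499047]), np.float64(0.22101163220482942))
```

Emit:
{"api": "move_arm", "payload": {"steps": [[[-0.4,-1,0.4],-1,0],[[-0.4,-1,0.4],-1,0],[[-0.4,-1,0.4],-0.8,0],[[-0.4,-1,0.4],0,0],[[-0.4,-1,0.4],0,0],[[-0.4,-1,0.4],0,0],[[-0.4,-1,0.4],0,0],[[-0.4,-1,0.4],0,0],[[-0.4,-1,0],0,0],[[-0.4,-0.6,0],0,0],[[0,0,0],0,0]]}}

```text
t: 9.37
ee_pos: [522.6, -74.3, 116.4]
orientation: [-0.38, 3.116, -0.002]
ft_force: [0.1, -0.4, 0.1]
width: 87.7
grasp_force: 0.0
```

Emit:
{"api": "move_arm", "payload": {"steps": [[[0.96,-0.37,0],0,0],[[0.96,-0.37,0],0,0],[[0,0,0],0,0],[[0,0,0.5],0,0]]}}

```text
t: 9.7
ee_pos: [477.8, -101.7, 105.4]
orientation: [-0.381, 3.116, -0.001]
ft_force: [1.4, -0.1, -0.5]
width: 87.3
grasp_force: 0.0
```

```bash
cat > goto.py <<'E'
import sys; from h import *
X=np.array(eval(sys.argv[1]),float); o=ctrl.get_obs(); M=R.from_rotvec(o["orientation"]).as_matrix()
yaw=np.arctan2(M[1,1],M[0,1])-np.pi/2
print("ee",np.round(o["ee_pos"],1),"yaw",round(yaw,3),"units",np.round(M.T@(X[:3]-o["ee_pos"])/25,2),"F",np.round(o["ft_force"],1),"w",round(o["width"],1))
if len(X)>3: print("turn",round(-np.degrees(X[3]-yaw)/5,2))
E
python3 goto.py "[480.6,-104,23,.245]"
```

```text
ee [ 477.8 -101.7  105.4] yaw 0.243 units [-0.08 -0.11  3.29] F [ 1.4 -0.1 -0.5] w 87.3
turn -0.02
```

Emit:
{"api": "move_arm", "payload": {"steps": [[[-0.08,-0.11,0.6],0,0],[[0,0,0.8],0,0],[[0,0,0.8],0,0],[[0,0,0.7],0,0],[[0,0,0.35],0,0],[[0,0,0],0,1],[[0,0,0],0,1],[[0,0,0],0,1],[[0,0,0],0,1],[[0,0,0],0,1],[[0,0,0],0,1],[[0,0,0],0,1]]}}

```text
t: 10.7
ee_pos: [480.6, -103.7, 23.1]
orientation: [-0.383, 3.117, -0.001]
ft_force: [0.3, -0.5, 0.1]
width: 44.9
grasp_force: 0.0
```

Emit:
{"api": "move_arm", "payload": {"steps": [[[0,0,0],0,1],[[0,0,0],0,1],[[0,0,0],0,1],[[0,0,0],0,1],[[0,0,0],0,1],[[0,0,0],0,1]]}}

```text
t: 11.2
ee_pos: [480.2, -103.6, 22.5]
orientation: [0.384, -3.118, -0.0]
ft_force: [-0.4, -0.0, -1.2]
width: 13.8
grasp_force: 30.0
```

Emit:
{"api": "move_arm", "payload": {"steps": [[[0,0,-0.5],0,1],[[0,0,-1],1,1],[[0,0,-1],1,1],[[0,0,-1],1,1],[[0,0,-1],1,1],[[0,0,-1],1,1],[[0,0,-0.5],1,1],[[0,0,0],0.2,1]]}}

```text
t: 11.87
ee_pos: [482.1, -104.1, 175.3]
orientation: [0.468, 3.101, -0.001]
ft_force: [1.0, -0.5, -1.3]
width: 13.7
grasp_force: 30.0
```

Emit:
{"api": "move_arm", "payload": {"steps": [[[0.1,0.5,0],0,1],[[0.2,0.9,0],0,1],[[0.2,0.9,0],0,1],[[0.2,0.9,0],0,1],[[0.2,0.9,0],0,1],[[0.2,0.9,0],0,1],[[0.2,0.9,0],0,1],[[0.2,0.9,0],0,1],[[0.2,0.9,0],0,1],[[0.2,0.9,0],0,1],[[0.2,0.9,0],0,1],[[0.2,0.9,0],0,1],[[0.2,0.9,0],0,1],[[0.2,0.9,0],0,1],[[0.1,0.9,0],0,1],[[0,0,0],0,1],[[0,0,0],0,1]]}}

```text
t: 13.28
ee_pos: [508.1, 230.5, 171.0]
orientation: [-0.458, -3.106, 0.002]
ft_force: [0.4, -0.8, -1.0]
width: 13.7
grasp_force: 30.0
```

```bash
python3 goto.py "[509.8,229,150,-.3]"; python3 - <<'E'
from h import *
V=[view("scene"),view("top")]; e=ctrl.get_obs()["ee_pos"]
for v in V:
    p=proj(v,e+[0,0,40])[0]; print(v["name"],np.round(p),[(np.round(np.argwhere(b).mean(0)[::-1]),b.sum()) for b in blobs(red(v),8) if np.linalg.norm(np.argwhere(b).mean(0)[::-1]-p)<40])
d=V[0]["image"][60:200,340:480,::-1]; cv2.imwrite("pics/hold.png",cv2.resize(d,None,fx=4,fy=4,interpolation=cv2.INTER_CUBIC))
E
```

```text
ee [508.1 230.5 171. ] yaw -0.293 units [-0.08 -0.04  0.84] F [ 0.4 -0.8 -1. ] w 13.7
turn 0.08
scene [410. 119.] [(array([412., 123.]), np.int64(111))]
top [218. 213.] []
```

View pics/hold.png

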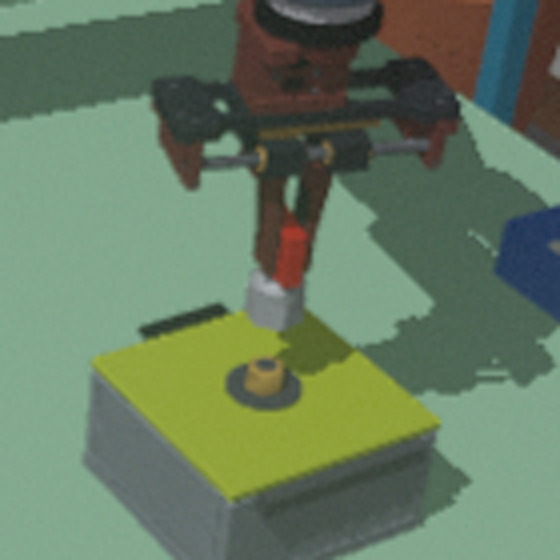

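Emit:
{"api": "move_arm", "payload": {"steps": [[[-0.08,-0.04,0.35],0,1],[[0,0,0.35],0,1],[[0,0,0.35],0,1],[[0,0,0.35],0,1],[[0,0,0],0,1]]}}

```text
t: 13.8
ee_pos: [509.2, 227.5, 135.2]
orientation: [-0.464, -3.104, 0.003]
ft_force: [-0.3, -0.1, -2.0]
width: 13.7
grasp_force: 30.0
```

```bash
python3 goto.py "[509.8,229,131.5,-.3]"; python3 - <<'E'
from h import *
d=view("scene"); b=ctrl.get_obs()["ee_pos"]; x,y=np.round(proj(d,[509.8,229,115])[0]).astype(int)
cv2.imwrite("pics/near.png",cv2.resize(d["image"][y-25:y+25,x-25:x+25,::-1],None,fx=10,fy=10,interpolation=cv2.INTER_CUBIC))
E
```

```text
ee [509.2 227.5 135.2] yaw -0.297 units [-0.01  0.06  0.15] F [-0.3 -0.1 -2. ] w 13.7
turn 0.04
```

View pics/near.png

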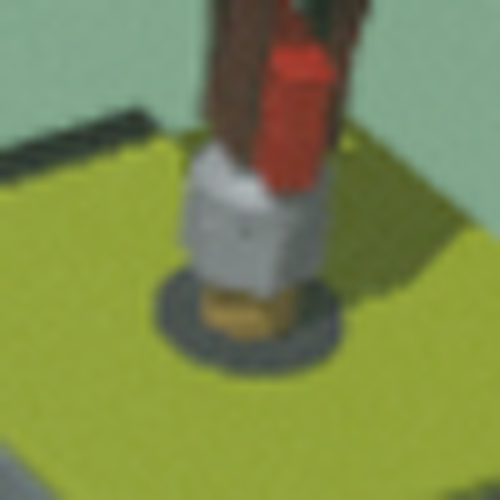

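Emit:
{"api": "move_arm", "payload": {"steps": [[[0,0.05,0.1],0,1],[[0,0,0.1],0,1],[[0,0,0],0,1]]}}

```text
t: 14.1
ee_pos: [510.9, 229.8, 132.4]
orientation: [-0.463, -3.107, 0.0]
ft_force: [0.5, -0.2, -1.5]
width: 14.0
grasp_force: 30.0
```

Emit:
{"api": "move_arm", "payload": {"steps": [[[0,0,0.08],0,1],[[0,0,0],0,1]]}}

```text
t: 14.27
ee_pos: [511.3, 229.9, 131.0]
orientation: [0.463, 3.107, 0.001]
ft_force: [-0.5, 0.6, -0.7]
width: 14.1
grasp_force: 30.0
```

Emit:
{"api": "move_arm", "payload": {"steps": [[[0,0,0.08],0,1],[[0,0,0],0,1]]}}

```text
t: 14.43
ee_pos: [511.9, 229.9, 130.4]
orientation: [0.463, 3.105, 0.001]
ft_force: [-2.5, -2.3, 13.0]
width: 13.6
grasp_force: 30.0
```

Emit:
{"api": "move_arm", "payload": {"steps": [[[0,0,0.08],0,1],[[0,0,0],0,1]]}}

```text
t: 14.6
ee_pos: [512.9, 229.7, 129.6]
orientation: [0.462, 3.103, 0.001]
ft_force: [-2.1, -5.5, 21.1]
width: 13.8
grasp_force: 30.0
```

Emit:
{"api": "move_arm", "payload": {"steps": [[[0,0,-0.2],0,1],[[0,0,-0.1],0,1],[[0,0,0],0,1]]}}

```text
t: 14.85
ee_pos: [511.2, 229.8, 134.6]
orientation: [0.463, 3.106, 0.001]
ft_force: [0.9, -0.9, -2.6]
width: 13.7
grasp_force: 30.0
```

```bash
python3 goto.py "[509.8,229,131.5,-.3]"; python3 - <<'E'
from h import *
v=view("scene"); x,y=np.round(proj(v,[509.8,229,120])[0]).astype(int)
cv2.imwrite("pics/near2.png",v["image"][...,::-1])
im=v["image"].astype(int); roi=im[y-30:y+30,x-30:x+30]
# grey-steel mask: low saturation, bright
h=v["hsv"]; m=((h[...,1]<60)&(h[...,2]>80)).astype(np.uint8); 
for b in blobs(m,60):
    c=np.argwhere(b).mean(0)[::-1]
    if np.linalg.norm(c-[x,y])<25: print("steel",bb(b,0),c,b.sum())
# model silhouette for mouth hex+shoulder at nut axis with mouth z
e=ctrl.get_obs()["ee_pos"]; mz=e[2]-18.5
a=np.linspace(0,2*np.pi,60); hx=-.3+np.pi/6+np.arange(6)*np.pi/3; r=17/np.cos(np.pi/6)
P=np.vstack([np.c_[r*np.cos(hx),r*np.sin(hx),0*hx],np.c_[r*np.cos(hx),r*np.sin(hx),0*hx+20],np.c_[18.5*np.cos(a),18.5*np.sin(a),0*a+20],np.c_[18.5*np.cos(a),18.5*np.sin(a),0*a+34]])+[509.8,229,mz]
q=proj(v,P); print("model bbox",q.min(0),q.max(0),"mouthz",mz)
E
```

```text
ee [511.2 229.8 134.6] yaw -0.296 units [ 0.04 -0.05  0.13] F [ 0.9 -0.9 -2.6] w 13.7
turn 0.04
steel (np.int64(397), np.int64(139), np.int64(414), np.int64(161)) [405.59825328 150.34934498] 229
model bbox [399.20029741 135.39379402] [414.88832456 153.9667746 ] mouthz 115.67098642931404
```

Emit:
{"api": "move_arm", "payload": {"steps": [[[0.08,-0.07,0],0,1],[[0,0,0.1],0,1],[[0,0,0.08],0,1],[[0,0,0],0,1]]}}

```text
t: 15.23
ee_pos: [508.2, 228.5, 130.2]
orientation: [-0.463, -3.106, 0.001]
ft_force: [-4.7, -2.7, 11.2]
width: 13.7
grasp_force: 30.0
```

Emit:
{"api": "move_arm", "payload": {"steps": [[[0,0,-0.8],0,1],[[0,0,-0.8],0,1],[[-0.2,-0.93,0],0,1],[[-0.2,-0.93,0],0,1],[[-0.2,-0.93,0],0,1],[[-0.2,-0.93,0],0,1],[[-0.2,-0.93,0],0,1],[[-0.2,-0.93,0],0,1],[[-0.2,-0.93,0],0,1],[[-0.2,-0.93,0],0,1],[[-0.2,-0.93,0],0,1],[[-0.2,-0.93,0],0,1],[[-0.2,-0.93,0],0,1],[[-0.2,-0.93,0],0,1],[[-0.25,-0.93,0],0,1],[[-0.25,-0.93,0],0,1],[[0,0,0.6],0,1],[[0,0,0.6],0,1],[[0,0,0.6],0,1],[[0,0,0],0,1]]}}

```text
t: 16.9
ee_pos: [480.7, -103.6, 121.9]
orientation: [-0.464, -3.102, -0.001]
ft_force: [-0.1, -0.5, -1.4]
width: 13.8
grasp_force: 30.0
```

```bash
python3 goto.py "[481,-104,24,-.3]"
```

```text
ee [ 480.7 -103.6  121.9] yaw -0.297 units [-0.04 -0.01  3.92] F [-0.1 -0.5 -1.4] w 13.8
turn 0.04
```

Emit:
{"api": "move_arm", "payload": {"steps": [[[0,0,0.8],0,1],[[0,0,0.8],0,1],[[0,0,0.8],0,1],[[0,0,0.8],0,1],[[0,0,0.4],0,1],[[0,0,0.12],0,1],[[0,0,0],0,1]]}}

```text
t: 17.48
ee_pos: [482.7, -103.7, 31.4]
orientation: [-0.463, -3.106, -0.0]
ft_force: [0.3, 0.2, -1.4]
width: 14.0
grasp_force: 30.0
```

Emit:
{"api": "move_arm", "payload": {"steps": [[[0,0,0.08],0,1],[[0,0,0],0,1]]}}

```text
t: 17.65
ee_pos: [483.6, -104.0, 30.4]
orientation: [0.463, 3.106, -0.0]
ft_force: [0.5, 0.2, 0.1]
width: 13.9
grasp_force: 30.0
```

Emit:
{"api": "move_arm", "payload": {"steps": [[[0,0,0.08],0,1],[[0,0,0],0,1]]}}

```text
t: 17.82
ee_pos: [483.3, -104.0, 28.1]
orientation: [0.463, 3.106, -0.0]
ft_force: [-0.1, 0.2, -1.7]
width: 14.0
grasp_force: 30.0
```

Emit:
{"api": "move_arm", "payload": {"steps": [[[0,0,0.08],0,1],[[0,0,0],0,1]]}}

```text
t: 17.98
ee_pos: [482.9, -103.9, 25.7]
orientation: [0.463, 3.107, -0.0]
ft_force: [-0.7, -0.4, -0.9]
width: 14.0
grasp_force: 30.0
```

Emit:
{"api": "move_arm", "payload": {"steps": [[[0,0,0.08],0,1],[[0,0,0],0,1]]}}

```text
t: 18.15
ee_pos: [482.7, -103.9, 23.4]
orientation: [-0.464, -3.107, -0.0]
ft_force: [0.7, 0.5, -1.7]
width: 13.5
grasp_force: 30.0
```

Emit:
{"api": "move_arm", "payload": {"steps": [[[0,0,0.05],0,1],[[0,0,0],0,1]]}}

```text
t: 18.32
ee_pos: [482.9, -103.9, 22.4]
orientation: [0.464, 3.107, -0.0]
ft_force: [-0.7, 0.3, -0.1]
width: 13.7
grasp_force: 30.0
```

Emit:
{"api": "move_arm", "payload": {"steps": [[[0,0,0.03],0,1],[[0,0,0],0,0],[[0,0,0],0,0],[[0,0,0],0,0],[[0,0,0],0,0],[[0,0,0],0,0],[[0,0,-0.5],0,0],[[0,0,-1],0,0],[[0,0,-1],-1,0],[[0,0,-1],-0.2,0]]}}

```text
t: 19.15
ee_pos: [482.4, -103.8, 109.8]
orientation: [-0.294, -3.127, -0.0]
ft_force: [1.2, 0.8, 0.8]
width: 70.5
grasp_force: 0.0
```

Emit:
{"api": "move_arm", "payload": {"steps": [[[-0.15,-0.9,0],0,0],[[-0.15,-0.9,0],0,0],[[-0.15,-0.9,0],0,0],[[-0.15,-0.9,0],0,0],[[-0.15,-0.9,0],0,0],[[-0.15,-0.9,0],0,0],[[-0.15,-0.9,0],0,0],[[-0.15,-0.9,0],0,0],[[-0.15,-0.9,0],0,0],[[-0.15,-0.9,0],0,0],[[0,0,0],0,0],[[0,0,0],0,0]]}}

```text
t: 20.15
ee_pos: [476.5, -332.6, 108.8]
orientation: [-0.303, -3.127, -0.0]
ft_force: [0.3, 0.9, 0.8]
width: 88.1
grasp_force: 0.0
```

```bash
python3 goto.py "[476.1,-332.3,23,-.19]"; python3 - <<'E'
from h import *
V=[view("scene"),view("top")]
for w in wings(V): print([np.round(x,3) for x in softfit(V,w,None)], w[0].sum(),w[1].sum())
E
```

```text
ee [ 476.5 -332.6  108.8] yaw -0.193 units [0.02 0.01 3.43] F [0.3 0.9 0.8] w 88.1
turn -0.04
[array([ 4.81813e+02, -1.04635e+02,  4.63700e+00, -3.10000e-01]), np.float64(0.054)] 130 81
[array([ 4.77700e+02, -2.14336e+02,  3.69800e+00, -4.12000e-01]), np.float64(0.137)] 115 62
[array([ 4.76461e+02, -3.32145e+02,  4.57600e+00, -2.15000e-01]), np.float64(0.635)] 126 35
```

The first socket stands upright again at (481.8, -104.6). Next I grasp the other big one.

Emit:
{"api": "move_arm", "payload": {"steps": [[[0,0,0.7],0,0],[[0,0,0.8],0,0],[[0,0,0.8],0,0],[[0,0,0.7],0,0],[[0,0,0.43],0,0],[[0,0,0],0,0],[[0,0,0],0,1],[[0,0,0],0,1],[[0,0,0],0,1],[[0,0,0],0,1],[[0,0,0],0,1],[[0,0,0],0,1],[[0,0,0],0,1],[[0,0,0],0,1],[[0,0,0],0,1],[[0,0,0],0,1],[[0,0,0],0,1],[[0,0,0],0,1]]}}

```text
t: 21.75
ee_pos: [476.8, -331.9, 23.3]
orientation: [-0.3, -3.127, -0.0]
ft_force: [1.3, 0.4, -0.1]
width: 13.6
grasp_force: 30.0
```

Emit:
{"api": "move_arm", "payload": {"steps": [[[0,0,-0.5],0,1],[[0,0,-1],0.6,1],[[0,0,-1],0.6,1],[[0,0,-1],0,1],[[0,0,-1],0,1],[[0,0,-1],0,1],[[0,0,-0.5],0,1],[[0.1,0.5,0],0,1],[[0.22,0.9,0],0,1],[[0.22,0.9,0],0,1],[[0.22,0.9,0],0,1],[[0.22,0.9,0],0,1],[[0.22,0.9,0],0,1],[[0.22,0.9,0],0,1],[[0.22,0.9,0],0,1],[[0.22,0.9,0],0,1],[[0.22,0.9,0],0,1],[[0.22,0.9,0],0,1],[[0.22,0.9,0],0,1]]}}

```text
t: 23.33
ee_pos: [490.9, -62.8, 171.9]
orientation: [-0.463, -3.104, -0.0]
ft_force: [0.4, -0.2, -2.0]
width: 14.3
grasp_force: 30.0
```

Emit:
{"api": "move_arm", "payload": {"steps": [[[0.22,0.9,0],0,1],[[0.22,0.9,0],0,1],[[0.22,0.9,0],0,1],[[0.22,0.9,0],0,1],[[0.22,0.9,0],0,1],[[0.22,0.9,0],0,1],[[0.22,0.9,0],0,1],[[0.22,0.9,0],0,1],[[0.22,0.9,0],0,1],[[0.22,0.9,0],0,1],[[0.22,0.9,0],0,1],[[0.22,0.9,0],0,1],[[0.2,0.5,0],0,1],[[0,0,0],0,1],[[0,0,0],0,1]]}}

```text
t: 24.58
ee_pos: [505.7, 226.2, 172.3]
orientation: [-0.46, -3.106, 0.002]
ft_force: [-0.1, 0.1, -1.6]
width: 14.2
grasp_force: 30.0
```

```bash
python3 goto.py "[509.8,229,135,-.3]"
```

```text
ee [505.7 226.2 172.3] yaw -0.294 units [-0.13  0.16  1.49] F [-0.1  0.1 -1.6] w 14.2
turn 0.06
```

Emit:
{"api": "move_arm", "payload": {"steps": [[[-0.13,0.16,0.35],0,1],[[0,0,0.4],0,1],[[0,0,0.4],0,1],[[0,0,0.35],0,1],[[0,0,0],0,1],[[0,0,0],0,1]]}}

```text
t: 25.08
ee_pos: [510.7, 228.3, 134.8]
orientation: [-0.464, -3.105, 0.002]
ft_force: [0.5, -0.0, -1.9]
width: 13.6
grasp_force: 30.0
```

```bash
python3 goto.py "[509.8,229,115.5,-.3]"
```

```text
ee [510.7 228.3 134.8] yaw -0.297 units [0.04 0.02 0.77] F [ 0.5 -0.  -1.9] w 13.6
turn 0.04
```

Emit:
{"api": "move_arm", "payload": {"steps": [[[0.02,0.02,0.1],0,1],[[0,0,0.1],0,1],[[0,0,0.06],0,1],[[0,0,0],0,1]]}}

```text
t: 25.42
ee_pos: [510.9, 229.6, 129.3]
orientation: [-0.463, -3.107, 0.0]
ft_force: [0.4, 0.2, -2.1]
width: 13.9
grasp_force: 30.0
```

Emit:
{"api": "move_arm", "payload": {"steps": [[[0,0,0.06],0,1],[[0,0,0],0,1]]}}

```text
t: 25.58
ee_pos: [511.0, 229.6, 127.8]
orientation: [0.463, 3.107, 0.0]
ft_force: [0.8, 0.7, -1.2]
width: 14.0
grasp_force: 30.0
```

Emit:
{"api": "move_arm", "payload": {"steps": [[[0,0,0.06],0,1],[[0,0,0],0,1]]}}

```text
t: 25.75
ee_pos: [511.2, 229.8, 126.9]
orientation: [0.463, 3.107, 0.001]
ft_force: [-1.0, -0.3, 3.7]
width: 14.2
grasp_force: 30.0
```

Emit:
{"api": "move_arm", "payload": {"steps": [[[0,0,0],-1,1],[[0,0,0],-1,1],[[0,0,0.04],-1,1],[[0,0,0],0,1]]}}

```text
t: 26.08
ee_pos: [512.0, 230.5, 126.9]
orientation: [0.047, 3.139, 0.003]
ft_force: [-1.2, 1.0, 9.1]
width: 13.7
grasp_force: 30.0
```

Emit:
{"api": "move_arm", "payload": {"steps": [[[0,0,0.06],0,1],[[0,0,0],0,1]]}}

```text
t: 26.25
ee_pos: [512.7, 230.5, 126.2]
orientation: [0.054, 3.137, 0.003]
ft_force: [-2.1, -1.1, 14.9]
width: 13.6
grasp_force: 30.0
```

Emit:
{"api": "move_arm", "payload": {"steps": [[[0.08,-0.03,-0.08],0,1],[[0,0,0],0,1]]}}

```text
t: 26.42
ee_pos: [509.5, 229.2, 127.1]
orientation: [0.054, 3.139, 0.001]
ft_force: [-2.1, -0.4, 10.1]
width: 14.0
grasp_force: 30.0
```

Emit:
{"api": "move_arm", "payload": {"steps": [[[0,0,0.08],0,1],[[0,0,0],0,1]]}}

```text
t: 26.58
ee_pos: [509.8, 229.2, 126.3]
orientation: [0.054, 3.139, 0.001]
ft_force: [-5.2, -1.9, 21.3]
width: 13.7
grasp_force: 30.0
```

Emit:
{"api": "move_arm", "payload": {"steps": [[[0,0,-0.15],0,1],[[0,0,0],-1,1],[[0,0,0],-1,1],[[0,0,0.05],-1,1],[[0,0,0],-1,1],[[0,0,0],0,1]]}}

```text
t: 27.08
ee_pos: [510.3, 229.4, 127.2]
orientation: [-0.498, 3.099, 0.001]
ft_force: [1.2, -0.1, 5.2]
width: 14.2
grasp_force: 30.0
```

Emit:
{"api": "move_arm", "payload": {"steps": [[[0,0,0.06],0,1],[[0,0,0],0,1]]}}

```text
t: 27.25
ee_pos: [510.4, 229.5, 126.6]
orientation: [-0.49, 3.1, 0.001]
ft_force: [-0.7, -1.2, 14.0]
width: 14.0
grasp_force: 30.0
```

Emit:
{"api": "move_arm", "payload": {"steps": [[[0,0,0.06],0,1],[[0,0,0],0,1]]}}

```text
t: 27.42
ee_pos: [510.7, 230.1, 124.9]
orientation: [-0.489, 3.099, 0.003]
ft_force: [3.2, 5.1, 1.3]
width: 13.8
grasp_force: 30.0
```

Emit:
{"api": "move_arm", "payload": {"steps": [[[-0.04,0.04,0.06],0,1],[[0,0,0.06],0,1],[[0,0,0],0,1]]}}

```text
t: 27.67
ee_pos: [510.3, 230.7, 120.1]
orientation: [-0.491, 3.101, 0.001]
ft_force: [3.3, 4.7, -0.3]
width: 14.4
grasp_force: 30.0
```

Emit:
{"api": "move_arm", "payload": {"steps": [[[0,0,0.08],0,1],[[0,0,0],0,1]]}}

```text
t: 27.83
ee_pos: [510.3, 230.7, 118.1]
orientation: [-0.492, 3.101, 0.001]
ft_force: [4.2, 4.6, -0.3]
width: 13.9
grasp_force: 30.0
```

Emit:
{"api": "move_arm", "payload": {"steps": [[[-0.04,0.02,0.05],0,1],[[0,0,0.03],0,1],[[0,0,0],0,1]]}}

```text
t: 28.08
ee_pos: [510.3, 230.9, 115.9]
orientation: [0.492, -3.102, 0.0]
ft_force: [3.1, 3.4, -2.4]
width: 13.7
grasp_force: 30.0
```

Emit:
{"api": "move_arm", "payload": {"steps": [[[0,0,0.04],0,1],[[0,0,0],0,1]]}}

```text
t: 28.25
ee_pos: [510.4, 230.9, 115.7]
orientation: [0.492, -3.103, 0.0]
ft_force: [0.7, 2.3, 4.2]
width: 13.9
grasp_force: 30.0
```

Emit:
{"api": "move_arm", "payload": {"steps": [[[-0.01,0.02,0.04],0,1],[[0,0,0],0,1],[[0,0,0],0,1]]}}

```text
t: 28.5
ee_pos: [510.4, 231.0, 115.6]
orientation: [0.492, -3.103, 0.001]
ft_force: [-2.0, -0.7, 12.3]
width: 14.0
grasp_force: 30.0
```

```bash
python3 goto.py "[509.8,229,115.5,.31]"; python3 - <<'E'
from h import *
V=[view("scene"),view("top")]
s=V[0]["image"][100:260,130:450,::-1]; cv2.imwrite("pics/end.png",cv2.resize(s,None,fx=2.5,fy=2.5,interpolation=cv2.INTER_CUBIC))
v=V[0]; x,y=np.round(proj(v,[509.8,229,115])[0]).astype(int)
cv2.imwrite("pics/end2.png",cv2.resize(v["image"][y-28:y+28,x-28:x+28,::-1],None,fx=10,fy=10,interpolation=cv2.INTER_CUBIC))
for w in wings(V): print([np.round(x,3) for x in softfit(V,w,None)])
E
```

```text
ee [510.4 231.  115.6] yaw 0.315 units [ 0.05 -0.07  0.  ] F [-2.  -0.7 12.3] w 14.0
turn 0.05
[array([ 4.82138e+02, -1.04602e+02,  4.28800e+00, -3.27000e-01]), np.float64(0.054)]
[array([ 4.77039e+02, -2.14297e+02,  4.74500e+00, -3.80000e-01]), np.float64(0.07)]
```

View pics/end.png

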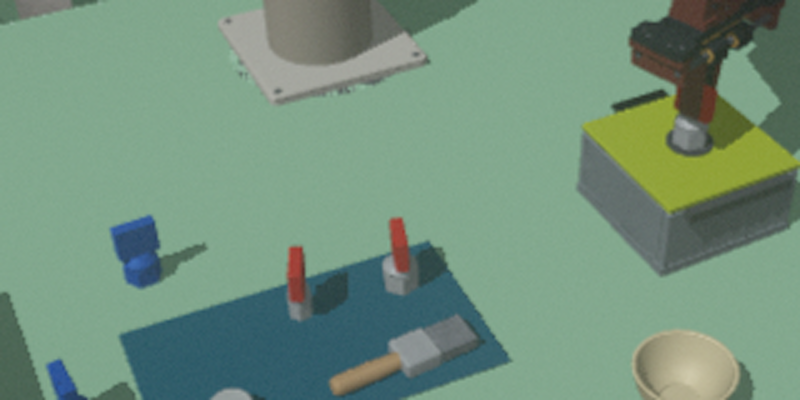

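View pics/end2.png

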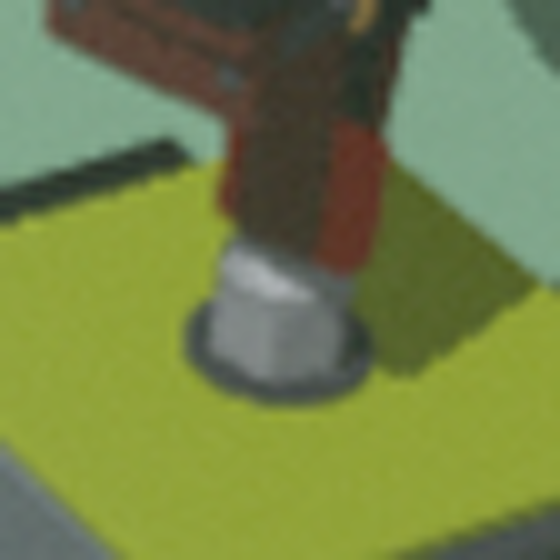

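The socket is down on the washer at crop (280,330), with no brass showing. The lid is shut, and the other two sockets stand upright at crop (298,290) and (399,265). The force is a steady 12 N, so I'm handing it in.

```bash
python3 -c "
from workcell import ctrl
print(ctrl.close_job())"
```

```text
the job is handed in; nothing more can be done
None
```

The lid is shut, and the right socket (the far one on the mat) is held in the gripper, fully seated on the nut. The other two are upright on the mat, and the job was handed in at about 28.5 s of the 67 s allowed.

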